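# Find the stamped crate and push it to the dispatch line

## Task

Only one of the two packed crates has the red dispatch stamp on its underside: with the fingertips, tip over the crate on the robot's left and then the one on its right, each towards the robot onto its long side, so that the undersides face the front camera. Then push the stamped crate, lying as it is, along the bench until its middle is on the green dispatch line, and leave the other one lying clear of the line. Never lift or carry a crate, and do not disturb the other things on the bench.

Things in the scene. Friction and masses are not known exactly. Their poses are not given: they have to be found in the camera images.
- crate_a: closed plywood crate, wooden edge battens (panels recessed 4 mm), 90 mm deep (x), 160 long (y), 170 high (z), about 0.7 kg, loose. Origin: centre of the underside, z up. Starts upright, x roughly away from the robot (yaw within 0.35 rad). Outwardly the same as the other; which is left or right varies. On the bench it slides rather than tips if pushed low, but tips if pushed within 40 mm of the top.
- crate_b: closed plywood crate, wooden edge battens (panels recessed 4 mm), 90 mm deep (x), 160 long (y), 170 high (z), about 0.7 kg, loose. Origin: centre of the underside, z up. Starts upright, x roughly away from the robot (yaw within 0.35 rad). Outwardly the same as the other; which is left or right varies. It tips in the same way as crate_a.
- crate_a_centre (a point): the middle of crate_a's volume, 85 mm above its underside. Pushed near the top of a 160 mm long face, either crate tips about the opposite lower edge, past about 0.5 rad falls by itself onto that face, and then lies 90 mm high
- crate_b_centre (a point): the middle of crate_b's volume, 85 mm above its underside
- stamp (a point): centre of the red dispatch stamp, a 58 mm ring with a cross in it, on the underside of one of the two crates: it lies 81 mm from the middle of the stamped crate; the other crate's underside is bare plywood
- dispatch_line: the dispatch line: a green band painted on the bench, flat (nothing to bump over), 60 mm wide (its y) and 460 mm long (its x, leading roughly away from the robot), origin at its middle on the bench top; its yaw varies within 0.1 rad. One crate stands on each side of it
- mallet: carver's round mallet lying beyond the crates, 60 mm thick, 225 mm long; origin on the bench near the head end. Not to be disturbed
- flat_chisel: steel flat chisel lying beyond the crates, 200 mm long, 16 mm thick; origin at its middle on the bench. Not to be disturbed
- claw_chisel: steel claw chisel, 200 mm long, 16 mm thick, lying beyond and left of the left crate; origin at its middle on the bench. Not to be disturbed
- plaster_finial: white plaster finial, 68 mm wide, 88 mm tall, standing near the far end of the line; origin: centre of its foot. Not to be disturbed
- water_bottle: white bottle, 60 mm wide, 150 mm tall, far to the robot's right; origin: centre of its foot. Not to be disturbed
- marble_sample: marble sample block 90 x 70 x 35 mm, far to the robot's left; origin: centre of its underside. Not to be disturbed
- dust_brush: dust brush lying beyond and right of the right crate; origin at its middle on the bench. Not to be disturbed
Mind the look-alikes: they are no part of the job. Leave any black or blue look-alike of the crate_b alone.

How it is judged:
By the outcome, as a careful person would: the job done as asked, in the order asked, and still so for the second after the job is handed in, with the robot touching nothing.
It also fails if it takes over 67 s, if anything falls off the work surface, if the arm or the gripper's body presses on something with over 40 N, if the wrist force passes 120 N, or if a joint passes its speed limit or range.

## Robot

A 6-joint arm with a two-finger parallel gripper is mounted at the origin on the work surface. World frame = base frame: x ahead of the robot, y to its left, z up, the work surface at z = 0. Lengths are in mm, angles in rad, forces in N, time in s.
With the tool pointing down it reaches from about 275 to 750 mm from the base axis. Payload 10.2 kg.
Tool frame: the origin (TCP) lies at the very end of the fingers, on their centre line; the grasp point (between the pads) lies 19 mm behind it; z points along the fingers, y is the line along which they close (so a half turn about z gives the same grasp; the last joint's range is limited). The gripper opens to 85 mm and grips with 20 to 120 N. Pads are 22 mm wide; open, the fingers measure 114 mm over their backs; the gripper's body (76 mm by 85 mm) begins 54 mm behind the grasp point. The pads swing forward as they close: fully open they stand 13 mm farther back than shut.
Start: joints at [-1.492, 0.313, 1.498, -0, 1.331, -0.223], TCP at [156.038, -501.282, 210.194] pointing down, gripper open.
Joint ranges: [-2.94, 2.94], [-0.97, 2.17], [0.19, 2.56], [-1.23, 4.37], [0.02, 3.11], [-2.88, 2.88]. Speed limits (rad/s): [2.39, 2.39, 3.01, 3.14, 3.14, 3.14].

## Interface

Orientations are given as a unit quaternion [w, x, y, z].
In Python, from rig import monitor, eyes, job gives the robot as it stands. The module is installed in compiled form; this text tells all that it offers.
- The arm moves only by the tool send_rows, never from a script. Its argument "targets" is one flat list of numbers, 7 for each row, row after row: the turn, a rotation vector about the tool's x, y, z in degrees, then the shift along the tool's x, y, z in units of 60 mm (1.0 is 60 mm), then the opening, from -1 (shut) to 1 (fully open), so that 0 is half open. A call has 1 to 5 rows; each row shifts and turns the commanded pose from where the row before left it, along the tool's axes as they then stand; what a row does not reach is not made up. A row lasts 1/8 s, in which the tool goes at most 62.5 mm and 10.7 degrees, less where a joint would pass 70% of its speed; a pose out of reach is approached as far as the arm can. A call is refused whole if a number of a shift passes 1 or a number of a turn 10.7, either way. A call with a gripper value outside its range is refused whole. The fingers move at their own pace and stop on an object; "newtons" is the grip in N (left out, the last holds). Time passes only in rows, so rows that do not move let the fingers close. It gives the time, the measured TCP pose, the force, the opening and the grip force at its end, in the units of the state.
- monitor.sense(): the state, without advancing time (a new reading comes with each control period).
- eyes.capture(name): name is "side" or "top"; returns a dict with "img" (480x640x3 uint8, red, green, blue), "K" (3x3 intrinsics, pixels), "R" (3x3) and "t" (3): a world point X has camera coordinates R X + t. Camera axes: x right, y down, z forward; pixel columns grow to the right and rows downward; lengths in mm; the calibration is good to about 2 mm. A picture is of the moment at which its call begins. There is no depth.
- job.finish_job(): hands the job in; it is judged then, once.
The state is a dict: "time_s": time; "joints": joint angles; "dq": joint speeds; "tau": joint torques, N m; "eef_pos": TCP position; "ee_rot": TCP orientation; "force": force on the tool from outside, world axes, zero at the start; "wrist_torque": the same for the moment, N m; "grip_width": opening from 0.0 (shut) to 1.0 (fully open); "grip_force": force on a finger pad.
Only numpy, scipy, OpenCV 4.12 (cv2) and the standard library are available. Lean on these libraries where they do the work, as an engineer would, in place of code of your own. Each camera call takes 0.05 s, during which the arm holds its last target. There are 200 camera calls.

## Working session

There is one attempt and no reset: what is moved stays moved. The work goes in short steps, Python scripts to look and compute and a tool call to move; the robot and the scene stay as the last step left them, time stands still between calls to the robot, and variables do not carry over. Pictures are saved under pics/ and viewed, at most 10 in all, crops included, and the job is handed in when it is done.

Besides the shell and the picture viewer there is one more tool, called by a JSON object that holds its "name" and its "arguments". send_rows: Moves the arm, as the interface text tells. Its arguments: {"type":"object","properties":{"targets":{"type":"array","items":{"type":"number"}},"newtons":{"type":"number"}},"required":["targets"]}

```bash
mkdir -p pics; ls
python3 - <<'E'
from rig import monitor, eyes, job
import cv2,numpy as np
s=monitor.sense()
for k in s: print(k,s[k])
for n in("side","top"):
    c=eyes.capture(n); cv2.imwrite(f"pics/{n}0.png",c["img"][:,:,::-1]); np.savez(f"{n}0.npz",**c)
    print(n,c["K"],c["R"],c["t"],-c["R"].T@c["t"])
E
```

```text
pics
time_s 0.0
joints [-1.49241748e+00  3.13449527e-01  1.49850065e+00  1.34202171e-06
  1.33100160e+00 -2.23417646e-01]
dq [-0.00126211  0.00168513 -0.00032258 -0.0002467  -0.00028749 -0.00135379]
tau [-1.96934539e-03 -4.12266934e+01 -2.59743458e+01 -2.87947541e-04
  4.11615532e-03 -1.56655489e-08]
eef_pos [ 156.00394416 -500.96214637  209.61141504]
ee_rot [-6.77730703e-04  9.88636243e-01  1.50326038e-01  4.98883849e-05]
force [ 0.66646766 -0.31422174  0.09693975]
wrist_torque [-0.03096676 -0.02655618  0.00668433]
grip_force 0.0
grip_width 0.9987092861639258
side [[441.67007673   0.         317.52509334]
 [  0.         441.67007673 244.29029225]
 [  0.           0.           1.        ]] [[-0.37220342  0.92806522 -0.0126316 ]
 [ 0.6269901   0.24137502 -0.7406899 ]
 [-0.68435958 -0.2836072  -0.67172831]] [ 199.78878293 -271.45732907 1464.59531131] [1246.87295613  295.47577609  785.26808302]
top [[605.35985196   0.         319.37867151]
 [  0.         605.35985196 238.08992255]
 [  0.           0.           1.        ]] [[-0.01200675 -0.99991313  0.00543766]
 [-0.98487694  0.01088588 -0.172913  ]
 [ 0.17283879 -0.00743155 -0.98492209]] [   1.90093804  487.73268186 1827.92194045] [ 164.44368683   10.17567259 1884.68568532]
```

View pics/side0.png

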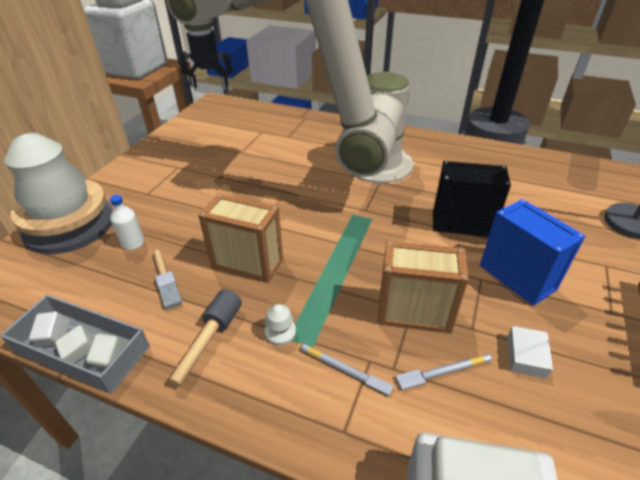

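View pics/top0.png

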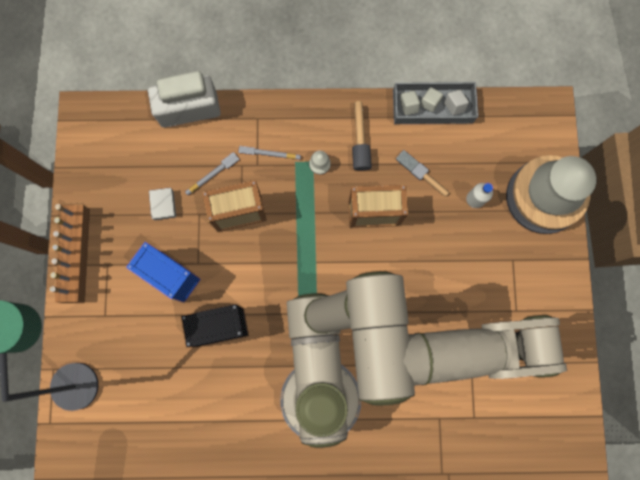

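The side view shows the robot's left crate at about (425,285) and the right crate at (242,240). In the top view they are at (235,205) and (378,205). The look-alikes are blue at (163,271) and black at (214,326) in the top view; they don't fit because the crates are pale plywood with brown battens. The green line runs through (306,230) between the crates.

```bash
cat > h.py <<'E'
import cv2,numpy as np
def ray(c,uv,z):
    d=c["R"].T@np.linalg.inv(c["K"])@np.array([uv[0],uv[1],1.]); o=-c["R"].T@c["t"]
    return o+d*(z-o[2])/d[2]
def proj(c,X):
    p=c["K"]@(c["R"]@np.array(X,float)+c["t"]); return p[:2]/p[2]
def blobs(m,amin=60):
    cs,_=cv2.findContours(m.astype(np.uint8),cv2.RETR_EXTERNAL,cv2.CHAIN_APPROX_NONE)
    return [k for k in cs if cv2.contourArea(k)>amin]
def rect(c,k,z):
    P=np.array([ray(c,p,z)[:2] for p in k.reshape(-1,2)],np.float32)
    return cv2.minAreaRect(P)
E
python3 - <<'E'
from h import *
for n in("top","side"):
    c=np.load(f"{n}0.npz"); im=c["img"]; h=cv2.cvtColor(im,cv2.COLOR_RGB2HSV)
    for uv in ([(233,203),(235,220),(378,202),(306,240)] if n=="top" else [(425,258),(425,300),(245,212),(330,280)]): print(n,uv,h[uv[1],uv[0]])
    g=(h[...,0]>65)&(h[...,0]<95)&(h[...,1]>80)
    for k in blobs(g): r=rect(c,k,0); print("green",k.mean((0,1)),r)
    w=(h[...,0]>15)&(h[...,0]<30)&(h[...,2]>190)&(h[...,1]<150)&(h[...,1]>50)
    for k in blobs(w,150): r=rect(c,k,166); print("panel",k.mean((0,1)),r)
E
```

```text
top (233, 203) [ 19  99 211]
top (235, 220) [19 90 85]
top (378, 202) [ 19  98 208]
top (306, 240) [ 74 100 128]
green [ 15.34666667 326.32      ] ((234.74261474609375, 921.3145141601562), (157.18026733398438, 119.22152709960938), 4.510034084320068)
green [305.17605634 228.89084507] ((531.0737915039062, 40.190330505371094), (423.0000915527344, 51.453861236572266), 0.7566686272621155)
panel [379.11304348 200.45217391] ((574.5413208007812, -177.38592529296875), (55.3976936340332, 121.97132110595703), 1.6556639671325684)
panel [232.00877193 200.5       ] ((579.857177734375, 250.63571166992188), (55.39303970336914, 124.90608215332031), 12.27405071258545)
panel [546.04907975 212.62576687] ((537.7247314453125, -664.9503784179688), (206.30801391601562, 84.89940643310547), 70.38453674316406)
side (425, 258) [ 23  85 234]
side (425, 300) [ 19  92 117]
side (245, 212) [ 21  88 228]
side (330, 280) [ 77 111 152]
green [331.04240283 280.24028269] ((522.0235595703125, 40.811676025390625), (449.8461608886719, 55.688053131103516), 0.9292457103729248)
panel [194.35384615 350.96153846] ((928.9111328125, -58.649330139160156), (122.706787109375, 20.006484985351562), 1.3542646169662476)
panel [424.69565217 260.27950311] ((582.4176635742188, 250.5010528564453), (55.56433868408203, 127.11949920654297), 12.044092178344727)
panel [238.86885246 211.7295082 ] ((577.161865234375, -176.25405883789062), (55.68609619140625, 127.31587219238281), 0.8652380704879761)
panel [ 60.15217391 212.36956522] ((708.5025634765625, -568.827392578125), (145.4960174560547, 202.59439086914062), 66.73816680908203)
```

Run:
```python
from h import *
for n in("top","side"):
    c=np.load(f"{n}0.npz"); h=cv2.cvtColor(c["img"],cv2.COLOR_RGB2HSV)
    b=(h[...,0]>105)&(h[...,0]<125)&(h[...,1]>150)
    for k in blobs(b,300):
        if k[:,0,1].mean()>150: 
            print(n,"blue",k.mean((0,1)))
            for z in(0,90,170): print(z,cv2.boxPoints(rect(c,k,z)).round().tolist())
    d=(h[...,2]<45); d[:150]=0
    for k in blobs(d,300):
        print(n,"black",k.mean((0,1)))
        for z in(0,130,170): print(z,cv2.boxPoints(rect(c,k,z)).round().tolist())
c=np.load("side0.npz")
print("black front bottom edge",[ray(c,p,0).round() for p in((435,231),(503,236))],"blue bottom corners",[ray(c,p,0).round() for p in((484,267),(536,299))])
print("crate foot L",[ray(c,p,0).round() for p in((379,322),(455,330))],"R",[ray(c,p,0).round() for p in((208,263),(268,279))])
```

```text
top blue [163.5        272.87662338]
0 [[293.0, 427.0], [371.0, 373.0], [490.0, 544.0], [412.0, 598.0]]
90 [[287.0, 407.0], [361.0, 355.0], [475.0, 518.0], [400.0, 570.0]]
170 [[281.0, 390.0], [352.0, 340.0], [461.0, 496.0], [390.0, 545.0]]
top black [221.6746988  326.20481928]
0 [[162.0, 392.0], [196.0, 221.0], [289.0, 239.0], [256.0, 410.0]]
130 [[162.0, 365.0], [194.0, 206.0], [281.0, 223.0], [250.0, 382.0]]
170 [[163.0, 357.0], [193.0, 202.0], [278.0, 219.0], [248.0, 374.0]]
side blue [529.13553114 248.34065934]
0 [[40.0, 413.0], [400.0, 306.0], [465.0, 526.0], [105.0, 632.0]]
90 [[179.0, 399.0], [497.0, 305.0], [554.0, 499.0], [236.0, 593.0]]
170 [[302.0, 387.0], [583.0, 304.0], [634.0, 476.0], [353.0, 559.0]]
side black [468.828 198.04 ]
0 [[-116.0, 403.0], [-103.0, 202.0], [278.0, 227.0], [265.0, 429.0]]
130 [[109.0, 386.0], [121.0, 217.0], [438.0, 238.0], [427.0, 407.0]]
170 [[179.0, 380.0], [189.0, 222.0], [488.0, 242.0], [477.0, 400.0]]
black front bottom edge [array([282., 243.,   0.]), array([237., 416.,   0.])] blue bottom corners [array([376., 382.,   0.]), array([440., 505.,   0.])]
crate foot L [array([635., 186.,   0.]), array([597., 345.,   0.])] R [array([ 612., -269.,    0.]), array([ 607., -102.,    0.])]
```

{"name": "send_rows", "arguments": {"targets": [0,0,5.1,0,0,-0.5,1,0,0,0,0.69,-0.67,0,1,0,0,0,0.69,-0.67,0,1,0,0,0,0.69,-0.67,0,1,0,0,0,0.69,-0.67,0,1]}}

```text
time_s: 0.72
eef_pos: [284.6, -307.4, 240.0]
ee_rot: [-0.0, 0.994, 0.106, 0.0]
force: [0.4, -1.2, -0.6]
grip_width: 0.997
grip_force: 0.0
```

{"name": "send_rows", "arguments": {"targets": [0,0,0,0.69,-0.67,0,1,0,0,0,0.69,-0.67,0,1,0,0,0,0.69,-0.67,0,1,0,0,0,0.69,-0.67,0,1,0,0,0,0.69,-0.67,0,1]}}

```text
time_s: 1.35
eef_pos: [444.5, -67.2, 240.1]
ee_rot: [0.0, 0.994, 0.106, -0.0]
force: [1.0, -1.3, 0.1]
grip_width: 1.0
grip_force: 0.0
```

{"name": "send_rows", "arguments": {"targets": [0,0,0,0.69,-0.67,0,1,0,0,0,0.69,-0.67,0,1,0,0,0,0.69,-0.67,0,1,0,0,0,0.69,-0.67,0,1,0,0,0,0.69,-0.67,0,1]}}

```text
time_s: 1.98
eef_pos: [604.4, 173.0, 239.8]
ee_rot: [0.0, 0.994, 0.106, -0.0]
force: [0.7, -0.2, -0.1]
grip_width: 1.0
grip_force: 0.0
```

{"name": "send_rows", "arguments": {"targets": [0,0,0,0.69,-0.67,0,1,0,0,0,0.69,-0.67,0,1,0,0,0,0,0,0,1,0,0,0,0,0,0,1]}}

```text
time_s: 2.48
eef_pos: [667.4, 266.9, 239.6]
ee_rot: [0.0, 0.994, 0.106, -0.001]
force: [-0.3, -0.5, 0.1]
grip_width: 0.995
grip_force: 0.0
```

{"name": "send_rows", "arguments": {"targets": [0,0,0,0,0.05,0.8,1,0,0,0,0,0,0.8,1,0,0,0,0,0,0,1,0,0,0,-0.2,0,0,1,0,0,0,-0.2,0,0,1]}}

```text
time_s: 3.1
eef_pos: [645.4, 258.7, 148.1]
ee_rot: [-0.0, 0.994, 0.106, 0.002]
force: [0.5, -0.1, 1.0]
grip_width: 1.005
grip_force: 0.0
```

{"name": "send_rows", "arguments": {"targets": [0,0,0,-0.15,0,0,1,0,0,0,-0.15,0,0,1,0,0,0,-0.15,0,0,1,0,0,0,-0.15,0,0,1]}}

```text
time_s: 3.6
eef_pos: [609.6, 251.4, 145.9]
ee_rot: [-0.0, 0.994, 0.106, 0.001]
force: [-0.4, -0.2, -0.0]
grip_width: 1.001
grip_force: 0.0
```

{"name": "send_rows", "arguments": {"targets": [0,0,0,-0.15,0,0,1,0,0,0,-0.15,0,0,1,0,0,0,-0.15,0,0,1]}}

```text
time_s: 3.98
eef_pos: [582.7, 245.9, 144.2]
ee_rot: [0.0, 0.994, 0.106, -0.0]
force: [0.7, 0.2, -0.1]
grip_width: 0.994
grip_force: 0.0
```

Run:
```python
from h import *
from rig import eyes
a=eyes.capture("side")["img"][:,:,::-1]; cv2.imwrite("pics/s1.png",cv2.resize(a[140:380,280:600],None,fx=2,fy=2))
```

```text
(no output)
```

View pics/s1.png

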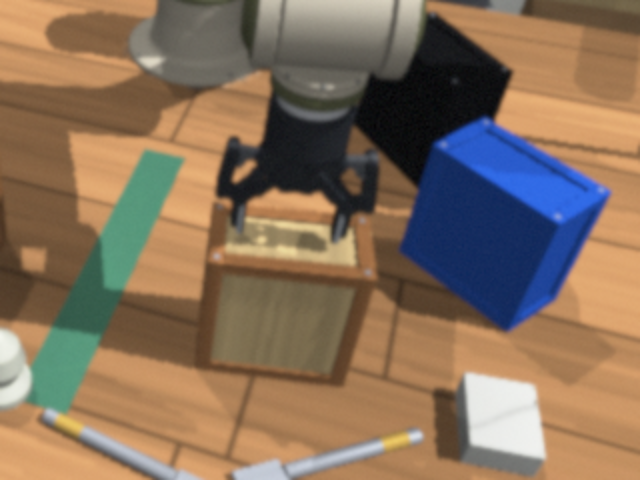

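The crop shows the left crate still upright, with its top at crop (290,240). The fingertips, at crop (238,230) and (338,238), hover over the top panel and have not touched it. I need to compare their height with the crate's top.

Run:
```python
from h import *
from rig import monitor,eyes
s=monitor.sense(); p=s["eef_pos"]; print(p,s["force"])
c=eyes.capture("side"); t=eyes.capture("top")
y=np.array([.211,-.977,0])
for dz in(0,13,20,30): 
  for d in(-45,45): print(dz,d,proj(c,p+y*d+[0,0,dz]).round())
# crate corner pixels in side crop -> full
f=lambda u,v:(280+u/2,140+v/2)
print("top far edge",[ray(c,f(*q),170).round() for q in((214,256),(374,272))],"foot",[ray(c,f(*q),0).round() for q in((206,366),(345,382))])
print("top near edge",[ray(c,f(*q),170).round() for q in((218,205),(370,217))])
cv2.imwrite("pics/t1.png",cv2.resize(t["img"][130:330,120:420,::-1],None,fx=2.5,fy=2.5))
```

```text
[581.93724077 245.87399477 144.28877593] [0.55485763 0.80542933 0.01334611]
0 -45 [443. 269.]
0 45 [398. 264.]
13 -45 [444. 265.]
13 45 [399. 260.]
20 -45 [445. 262.]
20 45 [399. 257.]
30 -45 [446. 259.]
30 45 [400. 254.]
top far edge [array([635., 188., 170.]), array([601., 336., 170.])] foot [array([635., 195.,   0.]), array([601., 341.,   0.])]
top near edge [array([562., 172., 170.]), array([524., 321., 170.])]
```

View pics/t1.png

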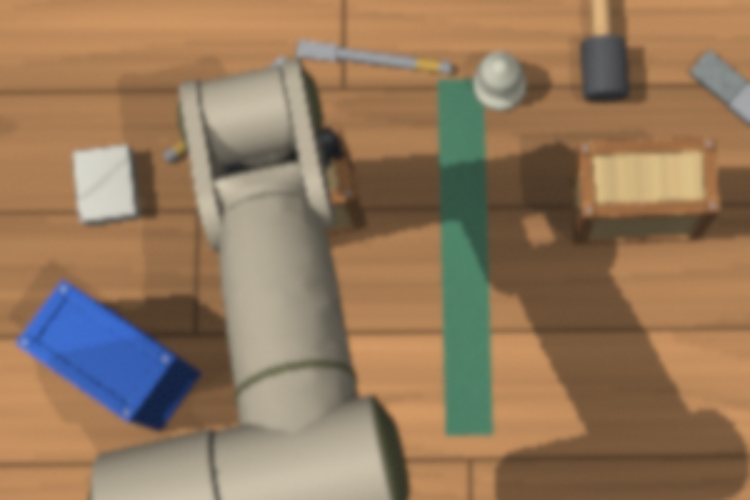

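The crate hasn't moved. The open tips sit about 28 mm behind the TCP, so they passed just above its top. I'll back off, half-close the fingers, go lower and repeat.

{"name": "send_rows", "arguments": {"targets": [0,0,0,0,0,-0.3,1,0,0,0,0.75,0,0,0,0,0,0,0.75,0,0,0,0,0,0,0,0,0,0,0,0,0,0,0,0.5,0]}}

```text
time_s: 4.75
eef_pos: [672.2, 265.2, 133.7]
ee_rot: [-0.0, 0.994, 0.106, 0.002]
force: [-0.1, -0.9, 0.5]
grip_width: 0.5
grip_force: 0.0
```

Run:
```python
from h import *
from rig import monitor,eyes
s=monitor.sense(); print(s["eef_pos"],s["grip_width"])
a=eyes.capture("side")["img"][:,:,::-1]; cv2.imwrite("pics/s2.png",cv2.resize(a[190:350,340:500],None,fx=3,fy=3))
c=eyes.capture("side"); p=s["eef_pos"]
for dz in(0,10,20): print(proj(c,p+[0,0,dz]))
```

```text
[672.1784545  265.24198393 133.66850066] 0.5001255645636313
[419.62157593 304.79208643]
[420.37803729 301.3521053 ]
[421.14680018 297.85618341]
```

View pics/s2.png

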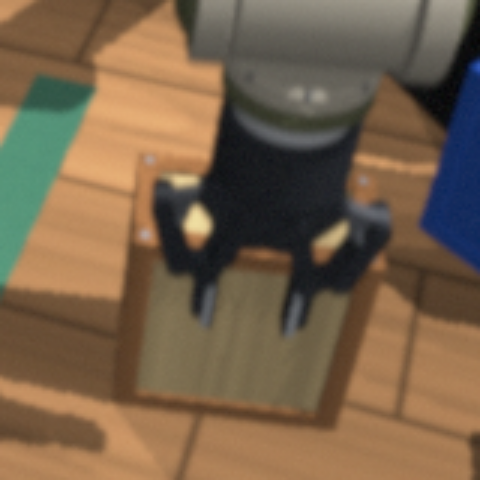

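The half-open tips at full-image (408,298) and (437,302) are about 144 mm high, beyond the crate's far face. That is the right height to tip it, so I'll push now.

{"name": "send_rows", "arguments": {"targets": [0,0,0,-0.25,0.05,0,0,0,0,0,-0.2,0,0,0,0,0,0,-0.15,0,0,0,0,0,0,-0.15,0,0,0]}}

```text
time_s: 5.35
eef_pos: [628.2, 252.6, 134.5]
ee_rot: [-0.0, 0.994, 0.106, 0.002]
force: [3.7, 1.0, 2.1]
grip_width: 0.498
grip_force: 1.5
```

{"name": "send_rows", "arguments": {"targets": [0,0,0,-0.15,0,0,0,0,0,0,-0.15,0,0,0,0,0,0,-0.15,0,0,0]}}

```text
time_s: 5.72
eef_pos: [600.8, 246.8, 132.4]
ee_rot: [0.0, 0.994, 0.106, -0.0]
force: [0.9, -0.6, 1.2]
grip_width: 0.496
grip_force: 0.6
```

{"name": "send_rows", "arguments": {"targets": [0,0,0,-0.15,0,0,0,0,0,0,-0.15,0,0,0,0,0,0,-0.15,0,0,0]}}

```text
time_s: 6.1
eef_pos: [574.4, 241.0, 132.1]
ee_rot: [0.0, 0.994, 0.106, -0.0]
force: [1.0, -0.3, 0.8]
grip_width: 0.502
grip_force: 0.4
```

Run:
```python
from h import *
from rig import monitor,eyes
a=eyes.capture("side")["img"][:,:,::-1]; cv2.imwrite("pics/s3.png",a)
```

```text
(no output)
```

View pics/s3.png

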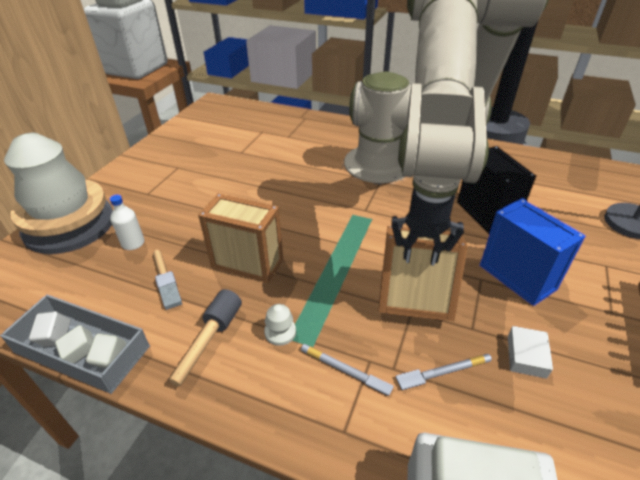

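The left crate is tipping towards the robot: its far face is tilted and the fingers are at (427,250). I'll carry on past the balance point.

{"name": "send_rows", "arguments": {"targets": [0,0,0,-0.15,0,0,0,0,0,0,-0.15,0,0,0,0,0,0,-0.1,0,0,0,0,0,0,0,0,0,0,0,0,0,0,0,0,0]}}

```text
time_s: 6.78
eef_pos: [551.8, 236.1, 132.2]
ee_rot: [-0.0, 0.994, 0.106, 0.0]
force: [0.6, 0.0, 0.1]
grip_width: 0.498
grip_force: 0.0
```

{"name": "send_rows", "arguments": {"targets": [0,0,0,0,0,0,0,0,0,0,0,0,-0.9,0,0,0,0,0,0,-0.9,0]}}

```text
time_s: 7.15
eef_pos: [551.5, 236.0, 241.4]
ee_rot: [0.0, 0.994, 0.106, -0.0]
force: [1.3, 0.2, 0.7]
grip_width: 0.5
grip_force: 0.0
```

```bash
cat > look.py <<'E'
import sys
from h import *
from rig import monitor,eyes
s=monitor.sense(); print(s["time_s"],np.round(s["eef_pos"],1),np.round(s["joints"],2),np.round(s["force"],1))
def red(c):
    h=cv2.cvtColor(c["img"],cv2.COLOR_RGB2HSV)
    m=((h[...,0]<6)|(h[...,0]>173))&(h[...,1]>150)&(h[...,2]>80); m[:150]=0
    for k in blobs(m,30): print("red",k.mean((0,1)),cv2.contourArea(k),ray(c,k.mean((0,1)),45).round())
c=eyes.capture("side"); red(c); t=eyes.capture("top")
cv2.imwrite(f"pics/{sys.argv[1]}.png",np.hstack([cv2.resize(c["img"][150:390,150:550],(400,240)),cv2.resize(t["img"][130:370,100:500],(400,240))])[:,:,::-1])
np.savez(sys.argv[1]+"s.npz",**c); np.savez(sys.argv[1]+"t.npz",**t)
E
python3 look.py a1
```

```text
7.15 [551.5 236.  241.4] [0.21 0.46 1.2  0.   1.48 1.57] [1.3 0.2 0.7]
```

View pics/a1.png

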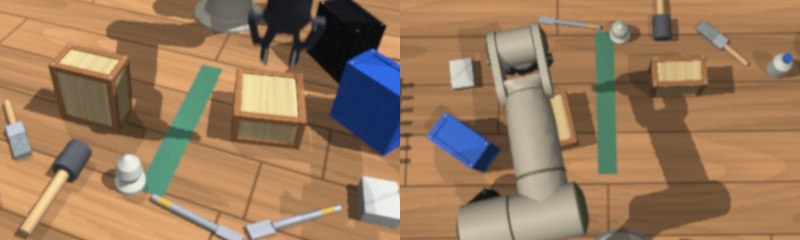

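The left crate lies on its long side. Its underside, at left-pane (268,128), is bare plywood, so the right one should carry the stamp. Next I tip the right one the same way.

{"name": "send_rows", "arguments": {"targets": [0,0,5.5,0.7,0,0,0,0,0,5.5,0.7,0,0,0,0,0,0,0.35,0.9,0,0,0,0,0,0,1,0,0,0,0,0,0,1,0,0]}}

```text
time_s: 7.88
eef_pos: [659.0, 74.5, 239.0]
ee_rot: [-0.0, 1.0, 0.011, -0.001]
force: [0.7, 0.2, -0.8]
grip_width: 0.496
grip_force: 0.0
```

{"name": "send_rows", "arguments": {"targets": [0,0,0,0,1,0,0,0,0,0,0,1,0,0,0,0,0,0,1,0,0,0,0,0,0,0.8,0,0,0,0,0,0,0,0,0]}}

```text
time_s: 8.5
eef_pos: [663.3, -155.1, 238.6]
ee_rot: [-0.0, 1.0, 0.008, -0.001]
force: [0.9, 0.6, -0.8]
grip_width: 0.503
grip_force: 0.0
```

{"name": "send_rows", "arguments": {"targets": [0,0,0,0,0.33,0,0,0,0,0,0,0,0.9,0,0,0,0,0,0,0.9,0,0,0,0,0,0,0,0,0,0,0,-0.2,0,0,0]}}

```text
time_s: 9.12
eef_pos: [653.3, -171.7, 134.5]
ee_rot: [0.001, 1.0, 0.011, 0.001]
force: [0.6, -0.9, 0.6]
grip_width: 0.502
grip_force: 0.0
```

{"name": "send_rows", "arguments": {"targets": [0,0,0,-0.15,0,0,0,0,0,0,-0.15,0,0,0,0,0,0,-0.15,0,0,0,0,0,0,-0.15,0,0,0,0,0,0,-0.15,0,0,0]}}

```text
time_s: 9.75
eef_pos: [606.7, -172.7, 132.4]
ee_rot: [0.0, 1.0, 0.01, 0.0]
force: [1.5, 0.7, 1.2]
grip_width: 0.499
grip_force: 0.7
```

{"name": "send_rows", "arguments": {"targets": [0,0,0,-0.15,0,0,0,0,0,0,-0.15,0,0,0,0,0,0,-0.15,0,0,0,0,0,0,-0.15,0,0,0,0,0,0,-0.15,0,0,0]}}

```text
time_s: 10.38
eef_pos: [561.4, -173.5, 132.1]
ee_rot: [-0.0, 1.0, 0.01, -0.0]
force: [0.2, 0.5, 0.3]
grip_width: 0.499
grip_force: 0.2
```

{"name": "send_rows", "arguments": {"targets": [0,0,0,-0.15,0,0,0,0,0,0,-0.12,0,0,0,0,0,0,0,0,0,0,0,0,0,0,0,0,0,0,0,0,0,0,0,0]}}

```text
time_s: 11.0
eef_pos: [546.2, -173.9, 132.1]
ee_rot: [-0.0, 1.0, 0.01, 0.0]
force: [-0.3, 0.4, 0.5]
grip_width: 0.501
grip_force: 0.0
```

{"name": "send_rows", "arguments": {"targets": [0,0,0,0,0,0,0,0,0,0,0,0,-0.9,0,0,0,0,0,0,-0.9,0]}}

```text
time_s: 11.38
eef_pos: [545.8, -173.7, 241.4]
ee_rot: [-0.0, 1.0, 0.01, -0.0]
force: [0.5, -0.7, -0.7]
grip_width: 0.501
grip_force: 0.0
```

```bash
python3 look.py a2
```

```text
11.375 [ 545.8 -173.7  241.4] [-0.51  0.4   1.29  0.    1.45  1.04] [ 0.5 -0.7 -0.7]
red [255.38888889 235.99074074] 67.0 [ 520. -177.   45.]
```

View pics/a2.png

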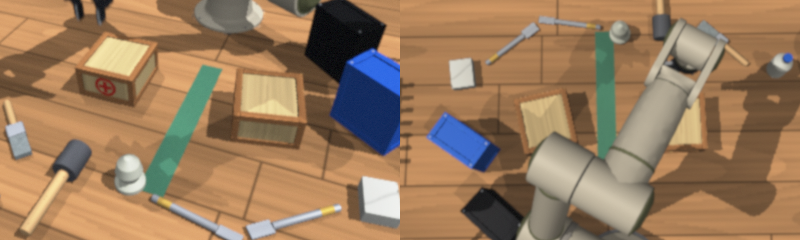

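The right crate lies down with the red stamp at side-image (255,236), so it is the stamped one. Now I measure both lying crates.

```bash
cat > m.py <<'E'
from h import *
def panels(c):
    h=cv2.cvtColor(c["img"],cv2.COLOR_RGB2HSV)
    w=(h[...,0]>15)&(h[...,0]<32)&(h[...,2]>175)&(h[...,1]<150)&(h[...,1]>40)
    w[:150]=0; w[340:]=0; w[:,:150]=0; w[:,550:]=0
    for k in blobs(cv2.morphologyEx(w.astype(np.uint8),cv2.MORPH_OPEN,np.ones((3,3))),300):
        r=rect(c,k,86); print("panel",k.mean((0,1)).round(),np.round(r[0],1),np.round(r[1],1),round(r[2],1))
    yc=[]
    g=(h[...,0]>65)&(h[...,0]<95)&(h[...,1]>80)
    for k in blobs(g,300):
        if k[:,0,0].mean()>200: print("green",np.round(rect(c,k,0)[0],1),np.round(rect(c,k,0)[2],1))
E
python3 - <<'E'
from m import *
for n in("a2s","a2t"): panels(np.load(n+".npz"))
c=np.load("a2s.npz")
E
```

```text
panel [418. 245.] [448.3 220.6] [135.6 126.5] 12.7
panel [267. 206.] [ 439.2 -180.4] [138.5 129.4] 1.5
green [522.1  41.2] 0.7
panel [307. 325.] [209.5  32.9] [194.4  90.5] 60.5
panel [252. 307.] [274.  201.6] [141.5  43.9] 60.7
panel [323. 296.] [304.1  -8.6] [54.1 74.1] 52.9
panel [261. 292.] [320.7 176.1] [141.5  39.8] 58.6
panel [244. 249.] [448.6 221.9] [135.3 124.7] 13.2
panel [347. 249.] [455.5 -89.2] [ 61.3 233.4] 62.8
panel [397. 231.] [ 507.2 -259.1] [ 85.  337.9] 65.8
panel [394. 176.] [ 671.9 -233. ] [104.2  66.9] 59.9
panel [532. 190.] [ 623.6 -657. ] [104.2 222.2] 85.6
panel [363. 183.] [ 653.5 -140.6] [ 21.4 192.5] 61.1
green [541.8  40.4] 0.7
```

{"name": "send_rows", "arguments": {"targets": [0,0,0,-0.58,0.73,0,0.3,0,0,0,-0.58,0.73,0,0.3,0,0,0,-0.59,0.74,0,0.3,0,0,-10,0,0,0,0.3,0,0,-10,0,0,0,0.3]}}

```text
time_s: 12.1
eef_pos: [443.2, -308.5, 239.6]
ee_rot: [-0.0, 0.983, 0.186, -0.0]
force: [1.3, 0.4, -0.3]
grip_width: 0.651
grip_force: 0.0
```

{"name": "send_rows", "arguments": {"targets": [0,0,-10,0,0,0,0.3,0,0,-10,0,0,0,0.3,0,0,-10,0,0,0,0.3,0,0,-10,0,0,0,0.3,0,0,-10,0,0,0,0.3]}}

```text
time_s: 12.72
eef_pos: [443.7, -307.9, 239.5]
ee_rot: [-0.0, 0.811, 0.584, -0.0]
force: [-0.4, 0.2, -0.7]
grip_width: 0.648
grip_force: 0.0
```

{"name": "send_rows", "arguments": {"targets": [0,0,-10,0,0,0,0.3,0,0,-10.3,0,0,0,0.3,0,0,0,0,0,0,0.3,0,0,0,0,0,0,0.3]}}

```text
time_s: 13.22
eef_pos: [443.7, -308.0, 239.9]
ee_rot: [-0.0, 0.699, 0.715, 0.0]
force: [-0.4, 0.2, -0.8]
grip_width: 0.645
grip_force: 0.0
```

{"name": "send_rows", "arguments": {"targets": [0,0,0,0,-0.03,0.85,0.3,0,0,0,0,0,0.85,0.3,0,0,0,0,0,0.85,0.3,0,0,0,0,0,0.85,0.3,0,0,0,0,0,0,0.3]}}

```text
time_s: 13.85
eef_pos: [440.5, -306.5, 33.6]
ee_rot: [-0.003, 0.699, 0.716, 0.0]
force: [-0.1, -0.3, 0.3]
grip_width: 0.648
grip_force: 0.0
```

{"name": "send_rows", "arguments": {"targets": [0,0,0,0.2,0,0,0.3,0,0,0,0.2,0,0,0.3,0,0,0,0.1,0,0,0.3,0,0,0,0.1,0,0,0.3,0,0,0,0.15,0,0,0.3]}}

```text
time_s: 14.48
eef_pos: [441.2, -263.7, 36.9]
ee_rot: [0.001, 0.698, 0.716, -0.0]
force: [-0.0, -5.2, 2.8]
grip_width: 0.649
grip_force: 2.5
```

{"name": "send_rows", "arguments": {"targets": [0,0,0,0.15,0,0,0.3,0,0,0,0.15,0,0,0.3,0,0,0,0.2,0,0,0.3,0,0,0,0.2,0,0,0.3,0,0,0,0.2,0,0,0.3]}}

```text
time_s: 15.1
eef_pos: [439.9, -209.5, 36.8]
ee_rot: [0.001, 0.698, 0.716, -0.0]
force: [0.9, -4.9, 3.9]
grip_width: 0.647
grip_force: 2.7
```

```bash
python3 look.py a3; python3 -c "
from m import *
panels(np.load('a3s.npz'))"
```

```text
15.1 [ 439.9 -209.5   36.8] [-0.69  0.45  1.81 -0.    0.88 -0.71] [ 0.9 -4.9  3.9]
red [276.93220339 241.74576271] 75.0 [ 521. -116.   45.]
panel [418. 245.] [448.1 220.3] [135.3 126.7] 12.9
panel [289. 211.] [ 437.3 -118.6] [138.8 129.1] 1.9
green [522.2  41.2] 0.7
```

{"name": "send_rows", "arguments": {"targets": [0,0,0,0.23,0,0,0.3,0,0,0,0.23,0,0,0.3,0,0,0,0.23,0,0,0.3,0,0,0,0.23,0,0,0.3,0,0,0,0.23,0,0,0.3]}}

```text
time_s: 15.82
eef_pos: [437.7, -139.3, 36.4]
ee_rot: [0.0, 0.698, 0.716, -0.0]
force: [-0.2, -4.5, 2.9]
grip_width: 0.651
grip_force: 2.6
```

{"name": "send_rows", "arguments": {"targets": [0,0,0,0.23,0,0,0.3,0,0,0,0.23,0,0,0.3,0,0,0,0.23,0,0,0.3,0,0,0,0.2,0,0,0.3,0,0,0,0.1,0,0,0.3]}}

```text
time_s: 16.45
eef_pos: [435.9, -80.0, 36.3]
ee_rot: [0.0, 0.698, 0.717, -0.0]
force: [-0.2, -6.2, 3.7]
grip_width: 0.649
grip_force: 2.7
```

```bash
python3 look.py a4; python3 -c "
from m import *
panels(np.load('a4s.npz'))"
```

```text
16.45 [435.9 -80.   36.3] [-0.45  0.37  1.94 -0.    0.83 -0.47] [-0.2 -6.2  3.7]
red [323.78651685 253.        ] 170.5 [517.   9.  45.]
panel [419. 245.] [448.5 221.1] [135.1 127.6] 12.5
panel [336. 221.] [434.1  10.9] [137.5 128.6] 1.5
green [634.3  42.5] 1.0
```

{"name": "send_rows", "arguments": {"targets": [0,0,0,0.15,0,0,0.3,0,0,0,0.15,0,0,0.3,0,0,0,0.1,0,0,0.3,0,0,0,0,0,0,0.3]}}

```text
time_s: 17.05
eef_pos: [435.2, -56.0, 36.1]
ee_rot: [-0.0, 0.698, 0.716, 0.0]
force: [-0.8, -0.5, 0.4]
grip_width: 0.648
grip_force: 0.0
```

{"name": "send_rows", "arguments": {"targets": [0,0,0,-0.4,0,0,0.3,0,0,0,-0.7,0,0,0.3,0,0,0,-0.3,0,-0.8,0.3,0,0,0,-0.5,0,-0.8,0.3,0,0,0,-0.5,0,-0.8,0.3]}}

```text
time_s: 17.68
eef_pos: [438.9, -201.2, 181.7]
ee_rot: [-0.0, 0.698, 0.716, 0.0]
force: [0.8, -0.4, -0.1]
grip_width: 0.646
grip_force: 0.0
```

{"name": "send_rows", "arguments": {"targets": [0,0,0,-0.8,0,-0.3,0.3,0,0,0,-0.8,0,0,0.3,0,0,0,0,0,0,0.3]}}

```text
time_s: 18.05
eef_pos: [441.2, -298.8, 197.6]
ee_rot: [-0.0, 0.699, 0.715, 0.0]
force: [0.1, 0.6, -0.9]
grip_width: 0.653
grip_force: 0.0
```

```bash
python3 look.py a5; python3 -c "
from m import *
panels(np.load('a5s.npz'));c=np.load('a5s.npz');im=c['img'][:,:,::-1]
cv2.imwrite('pics/f.png',np.hstack([cv2.resize(im[130:400,130:530],(400,270)),cv2.resize(np.load('a5t.npz')['img'][130:400,100:500,::-1],(400,270))]))"
```

```text
18.05 [ 441.2 -298.8  197.6] [-0.82  0.34  1.49  0.    1.31 -0.84] [ 0.1  0.6 -0.9]
red [335.01923077 256.05769231] 252.0 [517.  38.  45.]
panel [418. 245.] [448.3 220.3] [134.9 126.8] 12.3
panel [346. 224.] [434.   35.7] [138.9 128.3] 1.7
green [634.3  42.5] 1.0
```

View pics/f.png

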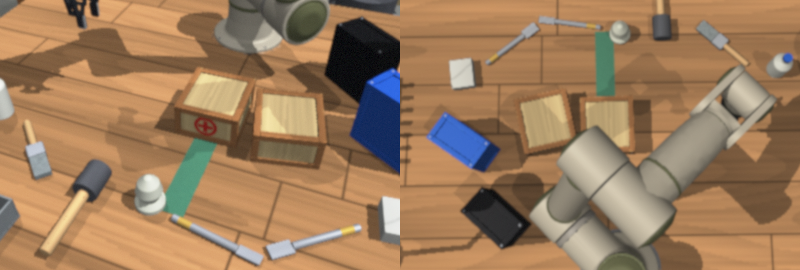

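The stamped crate lies with its middle at (434,36), about 4 mm from the line's centre. The bare crate is unmoved at y≈220, its nearest corner about 50 mm clear of the band. The other things stand as before, and the gripper is clear. I'm handing the job in.

```bash
python3 -c "
from rig import job; print(job.finish_job())"
```

```text
the job is handed in; nothing more can be done
None
```

I tipped both crates towards the robot, left then right. The right one had the stamp, and I pushed it until its middle was about 4 mm from the centre of the green line. The bare one lies about 50 mm clear of the line, and the job is handed in at about 18 s; no verdict was returned.

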